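Draw the guard bolt and lay the bench tools into the kit tray in order of use

ROBOT

A 6-joint arm with a two-finger parallel gripper is mounted at the origin on a cart in front of the work surface, level with it; the furniture and walls round the work are solid. World frame = base frame: x ahead of the robot, y to its left, z up, the work surface at z = 0. Lengths are in mm, angles in rad, forces in N, time in s.
With the tool pointing down it reaches from about 325 to 900 mm from the base axis. Payload 6.1 kg.
Tool frame: the origin (TCP) lies at the very end of the fingers, on their centre line; the grasp point (between the pads) lies 19 mm behind it; z points along the fingers, y is the direction in which the jaws open and shut (so a half turn about z gives the same grasp; the last joint's range is limited). The gripper opens to 87 mm and grips with 3 to 60 N. Pads are 19 mm wide; open, the fingers measure 117 mm over their backs; the gripper's body (75 mm by 190 mm) begins 51 mm behind the grasp point.
Start: joints at [1.101, 0.22, 1.526, -0, 1.395, -0.126], TCP at [210.665, 588.418, 222.538] pointing down, gripper open.
Joint ranges: [-2.98, 2.98], [-0.91, 2.08], [0.09, 2.57], [-1.24, 4.39], [0.2, 2.65], [-2.68, 2.68]. Speed limits (rad/s): [2.57, 2.57, 3.01, 3.14, 3.14, 3.14].

INTERFACE

Orientations are given as a unit quaternion [w, x, y, z].
In Python, from bench import r gives the robot as it stands. The module is installed in compiled form; this text tells all that it offers.
- The arm moves only by the tool move_arm, never from a script. Its argument "series" is a list that holds one entry, the list of rows, each a list of 5 numbers: the opening, from 0 (shut) to 1 (fully open), then the shift along the tool's x, y, z in mm, then the turn about the tool's z in units of 5 degrees (1.0 is 5 degrees). A call has 1 to 20 rows; each row shifts and turns the commanded pose from where the row before left it, along the tool's axes as they then stand; what a row does not reach is not made up. A row lasts 1/12 s, in which the tool goes at most 41.7 mm and 7.16 degrees, less where a joint would pass 70% of its speed; a pose out of reach is approached as far as the arm can. A call with a gripper value outside its range is refused whole. The fingers move at their own pace and stop on an object; "squeeze" is the grip in N (left out, the last holds). Time passes only in rows, so rows that do not move let the fingers close. It gives the time, the measured TCP pose, the force and the opening at its end, in the units of the state.
- r.get_state(): the state, without advancing time (a new reading comes with each control period).
- r.camera(name): name is "scene" or "top"; returns the picture (400x640x3 uint8, red, green, blue); there is no depth.
- r.camera_info(name): a dict with "fx", "fy", "cx", "cy" (pixels), "k1" (the pictures are not rectified: a ray, as slopes to the right and down, at radius r is drawn at 1 + k1 r^2 times it, then the intrinsics apply), "rvec" (rotation vector, rad) and "tvec" (3), from world to camera coordinates, as OpenCV has them. Camera axes: x right, y down, z forward; pixel columns grow to the right and rows downward; lengths in mm; the calibration is good to about 2 mm. A picture is of the moment at which its call begins. camera_info takes no time and is no camera call.
- r.finish_job(): hands the job in, once; it reports no verdict.
The state is a dict: "time": time; "q": joint angles; "joint_vel": joint speeds; "joint_efforts": joint torques, N m; "eef_pos": TCP position; "tool_rot": TCP orientation; "contact_force": force on the tool from outside, world axes, zero at the start; "torque": the same for the moment, N m; "gripper_width": finger opening in mm.
Only numpy, scipy, OpenCV 4.12 (cv2) and the standard library are available. Lean on these libraries where they do the work, as an engineer would, in place of code of your own. Each camera call takes 0.05 s, during which the arm holds its last target.

TASK

Open the wooden kit tray: lift the handle of its bolt out of the notch and slide the bolt fully out to the right. Then lay the three tools lying left of the tray flat and lengthwise into its slots in order of use, from left to right as seen from the robot: flat file, pin vise, tweezers, one in each slot. Set each down gently without dropping it, leave the bolt out, and do not disturb the other things on the desk.

Things in the scene. Friction and masses are not known exactly. Their poses are not given: they have to be found in the camera images.
- kit_tray: Low wooden tray fixed to the desk, 194 (its x) x 158 (its y) mm. Origin: under its centre, on the desk top; x along the slots, away from the robot; y to the left. Floor 4 mm thick. Three slots side by side, 50 mm apart. Walls 4 mm thick; over the desk: sides 14 mm, back 20 mm, front (x = -95 mm, nearest the robot) 38 mm high with a 15 mm wide notch at y = +57 mm, where the bolt handle lies.
- slot1 (a point): Centre of the floor of the left slot (tray y = +50 mm), 4 mm over the desk; axes as the tray's. For the flat file. Each slot is about 46 mm wide and 186 mm long inside; slots are parted only by ribs 4 mm thick, 14 mm high over the desk, at both ends (51 to 93 mm either side of the centre); the middle is open.
- slot2 (a point): Centre of the floor of the middle slot, 4 mm over the desk; axes as the tray's. For the pin vise.
- slot3 (a point): Centre of the floor of the right slot (tray y = -50 mm), 4 mm over the desk; axes as the tray's. For the tweezers.
- bolt (a joint): Steel rod, 9 mm thick, along tray y across all three slots at tray x = -62 mm, axis 32 mm over the desk. Value in m: 0 shut, 0.142 fully drawn out to the right (tray -y), its left tip then 66 mm right of the tray's centre, clear of a tool in slot 3. About 1 N of friction, stays where it is left. It cannot slide while its handle lies in the notch.
- bolt_handle (a joint): Angle of the crank handle about the rod, rad: 0 lying level towards the robot in the notch, up to 1.5 upright. It is clear of the notch above about 0.4 and stays where it is left.
- bolt_knob (a point): Centre of the black disc knob on the end of the handle, 65 mm from the rod's axis: 22 mm in diameter, 14 mm thick along tray y, flat faces towards tray +y and -y (pinch these). Shut, it is 32 mm over the desk and 32 mm in front of the front wall. It turns with the handle: its x axis points from the knob to the rod.
- bolt_axis (a point): Point on the rod's axis where the handle sits; the handle swings up about tray y through this point, and it slides with the rod.
- flat_file_mid (a point): Centre, half-way up, of the flat hand file with a brown wooden handle: 160 mm long (its own y), 20 mm wide, 22 mm high. The handle, 20 mm thick, lies from 24 to 80 mm on the +y side (the heavier end); the steel blade, 12 mm wide, 11 mm high, fills the other end. The point lies 11 mm over its underside; at rest the file tips about 4 degrees, its tip touching down.
- pin_vise_mid (a point): Centre, half-way up, of the pin vise: a slim round grey metal tool 131 mm long (its own y), tapering a little, 10 mm thick; 5 mm over its underside. A lamp shade hangs high over the desk behind and left of the tools, and a shelf batten further left: keep lifts here low and draw the arm in when swinging over from the left.
- tweezers_mid (a point): Centre, half-way up, of the steel tweezers lying flat: 118 mm long (its own y), 12 mm wide, 8 mm high, pointed at one end; 4 mm over the underside. They are rigid.
- eraser: Bystander, not to be disturbed: black and white block eraser 23 x 45 x 13 mm; origin at the centre of its underside.
- marker_black: Bystander, not to be disturbed: black and white marker pen 15 x 118 x 17 mm; origin at the centre of its underside.
- brass_weight: Bystander, not to be disturbed: brass knob weight 28 x 28 x 31 mm; origin at the centre of its underside.
- flush_cutters: Bystander, not to be disturbed: side cutters with yellow and navy grips 54 x 135 x 12 mm; origin at the centre of its underside.
- tin_2: Bystander, not to be disturbed: round grey tin 54 x 54 x 19 mm; origin at the centre of its underside.
- wood_offcut: Bystander, not to be disturbed: softwood block 50 x 58 x 26 mm; origin at the centre of its underside.

How it is judged (in metres and radians):
On the way, in this order (a step that is already met when the one before it is completed fails the run):
1. the bolt's handle is lifted clear of the notch with the bolt still shut (value of joint bolt_handle above 0.4 rad and value of joint bolt below 0.02 m).
2. the bolt is drawn out while no tool is yet in the tray (value of joint bolt above 0.125 m and horizontal distance between flat_file_mid and slot1 above 0.06 m and horizontal distance between pin_vise_mid and slot2 above 0.06 m and horizontal distance between tweezers_mid and slot3 above 0.06 m), for 0.1 s.
At the end, for the whole second after the job is handed in: Bolt out at least 125 mm; file in the left slot, pin vise in the middle, tweezers in the right: each flat within 10 degrees, down on the floor (centre within 6 mm of resting height), lengthwise within 20 degrees, centre within 35 mm along and 22 mm across of the slot's, at rest (value of joint bolt above 0.125 m and x of flat_file_mid in the frame of slot1 between -0.035 and 0.035 m and y of flat_file_mid in the frame of slot1 between -0.022 and 0.022 m and z of flat_file_mid in the frame of slot1 below 0.017 m and angle between flat_file_mid's own y axis and vertical between 1.4 and 1.74 rad and angle between the y axis of each of flat_file_mid, pin_vise_mid, tweezers_mid and the x axis of kit_tray, either way round below 0.35 rad and linear speed of each of flat_file, pin_vise, tweezers below 0.02 m/s and x of pin_vise_mid in the frame of slot2 between -0.035 and 0.035 m and y of pin_vise_mid in the frame of slot2 between -0.022 and 0.022 m and z of pin_vise_mid in the frame of slot2 below 0.011 m and angle between pin_vise_mid's own y axis and vertical between 1.4 and 1.74 rad and x of tweezers_mid in the frame of slot3 between -0.035 and 0.035 m and y of tweezers_mid in the frame of slot3 between -0.022 and 0.022 m and z of tweezers_mid in the frame of slot3 below 0.01 m and angle between tweezers_mid's own y axis and vertical between 1.4 and 1.74 rad); the robot touches nothing.
It fails at once if a tool is dropped (falls faster than 0.8 m/s, out of the fingers) ((linear speed of flat_file above 0.8 m/s and contact force between the fingers and flat_file below 0.05 N) or (linear speed of pin_vise above 0.8 m/s and contact force between the fingers and pin_vise below 0.05 N) or (linear speed of tweezers above 0.8 m/s and contact force between the fingers and tweezers below 0.05 N)).
It fails at once if a bystander is moved more than 25 mm (distance of any of eraser, marker_black, brass_weight, flush_cutters, tin_2, wood_offcut from where it was at the start of the episode above 0.025 m).
It also fails if it takes over 72 s, if anything falls off the work surface, if the arm or the gripper's body presses on something with over 40 N, if the wrist force passes 120 N, or if a joint passes its speed limit or range.

## Working session

There is one attempt and no reset: what is moved stays moved. The work goes in short steps, Python scripts to look and compute and a tool call to move; the robot and the scene stay as the last step left them, time stands still between calls to the robot, and variables do not carry over. Pictures are saved under pics/ and viewed, and the job is handed in when it is done.

Besides the shell and the picture viewer there is one more tool, called after "Call:" in YAML: its name, and indented under it one key for each argument. move_arm: Moves the arm, as the interface text tells. Its arguments: {"type":"object","properties":{"series":{"type":"array","items":{"type":"array","items":{"type":"array","items":{"type":"number"}}}},"squeeze":{"type":"number"}},"required":["series"]}

```bash
mkdir -p pics; cat > h.py <<'E'
import numpy as np,cv2
from bench import r
from scipy.spatial.transform import Rotation as R
def snap(n,f):
    im=r.camera(n); cv2.imwrite(f'pics/{f}.png',im[:,:,::-1]); return im
def crop(im,x0,y0,x1,y1,f,s=None):
    c=im[y0:y1,x0:x1]; s=s or min(800/(x1-x0),600/(y1-y0))
    cv2.imwrite(f'pics/{f}.png',cv2.resize(c,None,fx=s,fy=s,interpolation=cv2.INTER_CUBIC)[:,:,::-1]); print(f,'scale',s)
def cam(n):
    i=r.camera_info(n);Rm=R.from_rotvec(i['rvec']).as_matrix();t=np.array(i['tvec'],float);return i,Rm,t
def px2w(n,u,v,z):
    i,Rm,t=cam(n)
    xd=np.array([(u-i['cx'])/i['fx'],(v-i['cy'])/i['fy']]);x=xd.copy()
    for _ in range(30): x=xd/(1+i['k1']*(x@x))
    d=Rm.T@np.array([x[0],x[1],1]);c=-Rm.T@t
    return c+d*(z-c[2])/d[2]
def w2px(n,p):
    i,Rm,t=cam(n);q=Rm@np.array(p,float)+t;x=q[:2]/q[2];x=x*(1+i['k1']*(x@x))
    return x[0]*i['fx']+i['cx'],x[1]*i['fy']+i['cy']
E
python3 - <<'E'
from h import *
print(r.get_state())
for n in('scene','top'):
    snap(n,n+'0'); i,Rm,t=cam(n); print(n,i,'pos',-Rm.T@t)
E
```

```text
{'time': 0.0, 'q': array([ 1.10087615e+00,  2.21247717e-01,  1.52763412e+00, -1.74776976e-05,
        1.39469737e+00, -1.26091525e-01]), 'joint_vel': array([-1.33030969e-03,  4.16148232e-04,  1.21522284e-03, -2.07123124e-03,
       -8.23074865e-05, -1.28997472e-03]), 'joint_efforts': array([-4.55690406e-05, -4.94580066e+01, -3.87395132e+01,  6.99444534e-02,
        5.64819190e-02, -1.65616216e-04]), 'eef_pos': array([210.39846953, 587.84767838, 221.41171344]), 'tool_rot': array([-2.83416268e-04,  1.71067165e-01,  9.85258869e-01, -9.52018803e-04]), 'contact_force': array([ 1.02129247,  0.86428336, -0.05057669]), 'torque': array([ 0.05444991, -0.00261606, -0.03173304]), 'gripper_width': 86.742623096537}
scene {'fx': 450.6505139555117, 'fy': 450.6505139555117, 'cx': 325.37816219938475, 'cy': 196.11695693534622, 'k1': -0.03504516961306769, 'rvec': array([ 0.89251133, -2.63721854,  0.95276389]), 'tvec': array([422.41804742, 407.7674234 , 771.86978012])} pos [243.72890778 402.83458039 847.82943815]
top {'fx': 368.0987621160252, 'fy': 368.0987621160252, 'cx': 320.94412137544873, 'cy': 193.68599135251125, 'k1': -0.05094651128015105, 'rvec': array([ 2.23339967, -2.19284178,  0.0804415 ]), 'tvec': array([-163.16336466,  611.00996595,  873.80004208])} pos [ 574.69015896 -126.65640713  903.97530461]
```

View pics/scene0.png

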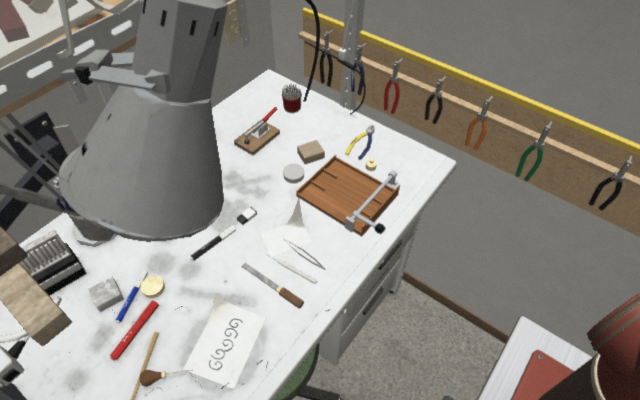

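View pics/top0.png

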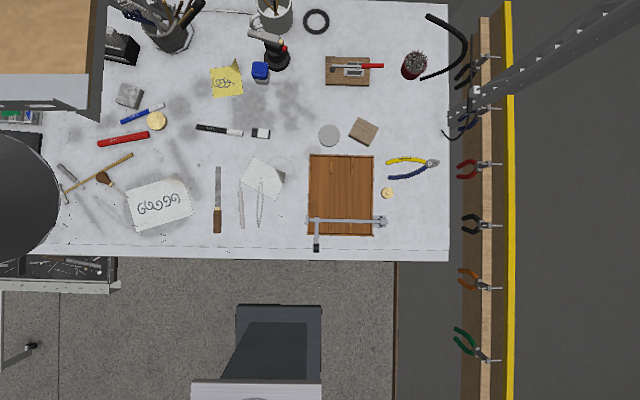

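```bash
python3 - <<'E'
from h import *
im=cv2.imread('pics/top0.png')[:,:,::-1]
crop(im,180,110,460,270,'c1')
crop(im,200,155,280,245,'c2')
crop(im,295,145,400,255,'c3')
im=cv2.imread('pics/scene0.png')[:,:,::-1]
crop(im,280,120,420,240,'c4')
crop(im,180,190,340,320,'c5')
for p in [(0,0,0),(210,588,222),(600,0,0)]: print(p,w2px('top',p),w2px('scene',p))
E
```

```text
c1 scale 2.857142857142857
c2 scale 6.666666666666667
c3 scale 5.454545454545454
c4 scale 5.0
c5 scale 4.615384615384615
(0, 0, 0) (np.float64(254.04392204002806), np.float64(444.2121349119083)) (np.float64(567.0031077512781), np.float64(429.3616823383094))
(210, 588, 222) (np.float64(-66.01299963343308), np.float64(392.45745336872085)) (np.float64(219.00919514825733), np.float64(782.3452170841754))
(600, 0, 0) (np.float64(258.65807814273893), np.float64(198.4576065008218)) (np.float64(299.823914352109), np.float64(251.8868344386604))
```

View pics/c2.png

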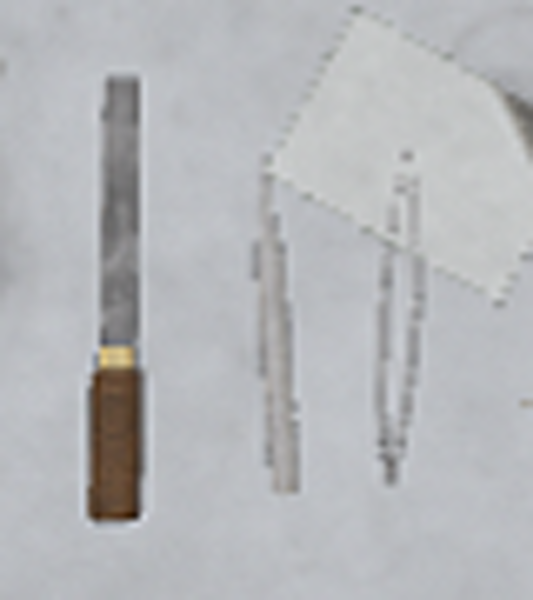

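View pics/c3.png

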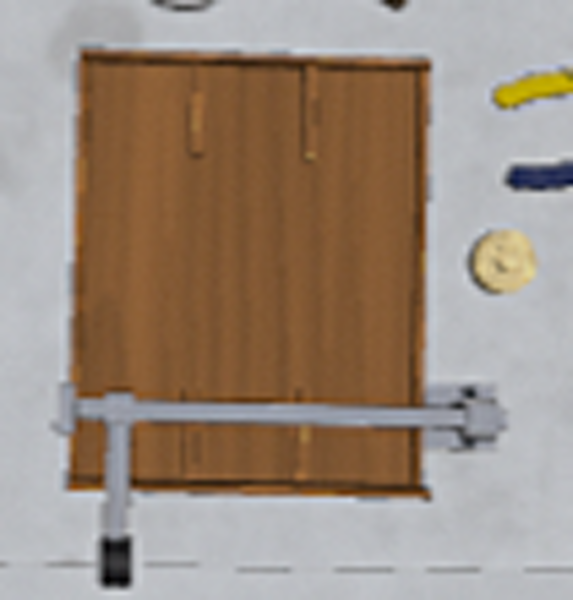

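View pics/c4.png

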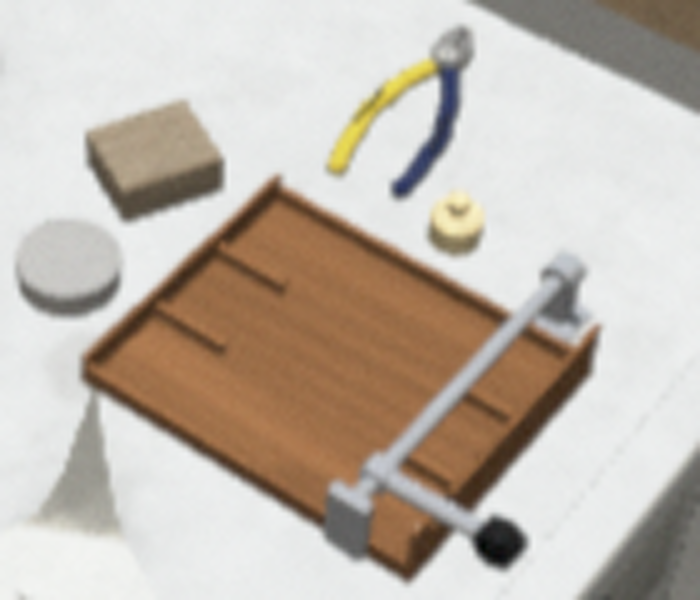

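View pics/c5.png

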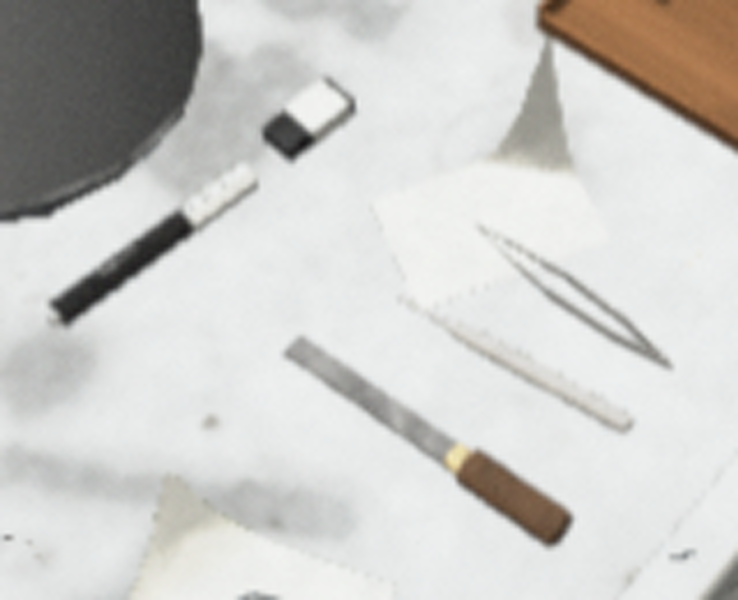

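```bash
python3 - <<'E'
from h import *
np.set_printoptions(precision=1,suppress=True)
def T(x,y,z): return px2w('top',x,y,z)
c2=lambda x,y,z:T(200+(x+.5)/6.6667-.5,155+(y+.5)/6.6667-.5,z)
c3=lambda x,y,z:T(295+(x+.5)/5.4545-.5,145+(y+.5)/5.4545-.5,z)
c4=lambda x,y,z:px2w('scene',280+(x+.5)/5-.5,120+(y+.5)/5-.5,z)
c5=lambda x,y,z:px2w('scene',180+(x+.5)/4.615-.5,190+(y+.5)/4.615-.5,z)
def seg(n,a,b):
    d=a-b; print(n,a[:2],b[:2],'mid',((a+b)/2)[:2],'len',np.linalg.norm(d[:2]),'ang',np.degrees(np.arctan2(d[1],d[0])))
seg('file',c2(122,75,8),c2(115,520,15)); seg('file s',c5(293,345,8),c5(560,530,12))
seg('vise',c2(264,160,5),c2(287,492,5)); seg('vise s',c5(403,298,5),c5(625,427,5))
seg('tw',c2(406,155,5),c2(391,485,5)); seg('tw s',c5(478,226,5),c5(670,366,5))
for n,p in dict(BL=c3(82,50,20),BR=c3(430,62,20),FL=c3(68,488,38),FR=c3(430,497,38),knob=c3(117,562,40),boltL=c3(65,408,36),boltaxis=c3(119,408,37),
  sBL=c4(85,357,20),sBR=c4(278,178,20),sFR=c4(598,328,38),sknob=c4(500,542,32),weight=c3(503,258,31)).items(): print(n,p)
E
```

```text
file [677.4 100.2] [515.8  96.2] mid [596.6  98.2] len 161.6136229840355 ang 1.4117068852064596
file s [672.8 102.5] [515.  100.7] mid [593.9 101.6] len 157.8706907256091 ang 0.6653076242799476
vise [647.5  48. ] [526.5  36.4] mid [587.   42.2] len 121.5468156340176 ang 5.4774598396940535
vise s [651.   50.9] [525.8  40.8] mid [588.4  45.8] len 125.66095800610397 ang 4.630872350664878
tw [650.3  -3.9] [529.7  -1.3] mid [590.   -2.6] len 120.63221812697091 ang -1.1928089906970913
tw s [649.5  -2.1] [528.7   3. ] mid [589.1   0.5] len 120.96784050100166 ang -2.4071854004202655
BL [ 709.7 -122.8   20. ]
BR [ 707.9 -277.7   20. ]
FL [ 517.6 -120.4   38. ]
FR [ 516.1 -276.8   38. ]
knob [ 486.4 -142.    40. ]
boltL [ 551.8 -118.5   36. ]
boltaxis [ 552.3 -141.7   37. ]
sBL [ 705.9 -118.9   20. ]
sBR [ 703.9 -272.7   20. ]
sFR [ 514.5 -271.5   38. ]
sknob [ 485.7 -141.4   32. ]
weight [ 620.5 -309.    31. ]
```

Call:
move_arm:
  series:
    - [[0.6,0,0,0,-1.27],[0.6,0,0,0,-1.27],[0.6,0,0,0,-1.26],[0.6,13,-35,0,0],[0.6,13,-35,0,0],[0.6,13,-35,0,0],[0.6,13,-35,0,0],[0.6,13,-35,0,0],[0.6,13,-35,0,0],[0.6,-28,-21,0,0],[0.6,-28,-21,0,0],[0.6,-28,-21,0,0],[0.6,-28,-21,0,0],[0.6,-28,-21,0,0],[0.6,-28,-21,0,0],[0.6,-28,-21,0,0]]
  squeeze: 15

```text
time: 1.43
eef_pos: [325.2, 228.6, 222.4]
tool_rot: [0.0, 0.006, 1.0, 0.0]
contact_force: [0.8, 0.5, -0.2]
gripper_width: 52.2
```

Call:
move_arm:
  series:
    - [[0.6,-11,-33,0,0],[0.6,-11,-33,0,0],[0.6,-11,-33,0,0],[0.6,-11,-33,0,0],[0.6,-11,-33,0,0],[0.6,-11,-33,0,0],[0.6,-11,-33,0,0],[0.6,-21,-35,10,0],[0.6,-21,-35,10,0],[0.6,-21,-35,10,0],[0.6,-21,-35,10,0],[0.6,0,0,20,0],[0.6,0,0,20,0],[0.6,0,0,0,0],[0.6,0,0,0,0]]

```text
time: 2.68
eef_pos: [478.7, -141.2, 141.5]
tool_rot: [-0.002, 0.006, 1.0, 0.001]
contact_force: [0.4, 0.1, 0.3]
gripper_width: 52.1
```

```bash
python3 - <<'E'
from h import *
s=r.get_state();print(s['eef_pos'],s['tool_rot'],s['q'],s['contact_force'])
a=snap('top','t1');b=snap('scene','s1')
crop(a,280,130,420,270,'t1c');crop(b,300,160,440,280,'s1c')
print(w2px('top',s['eef_pos']),w2px('scene',s['eef_pos']))
E
```

```text
[ 478.7331751  -141.19862792  141.49176165] [-1.82365776e-03  6.21244073e-03  9.99978662e-01  8.68803701e-04] [-4.44961480e-01 -3.69774853e-03  1.92755347e+00  2.51371909e-05
  1.22177693e+00 -2.00334146e+00] [0.42482048 0.13526098 0.2754762 ]
t1c scale 4.285714285714286
s1c scale 5.0
(np.float64(316.3606452845641), np.float64(256.42888045818864)) (np.float64(388.4243812296837), np.float64(198.4644177046154))
```

View pics/t1c.png

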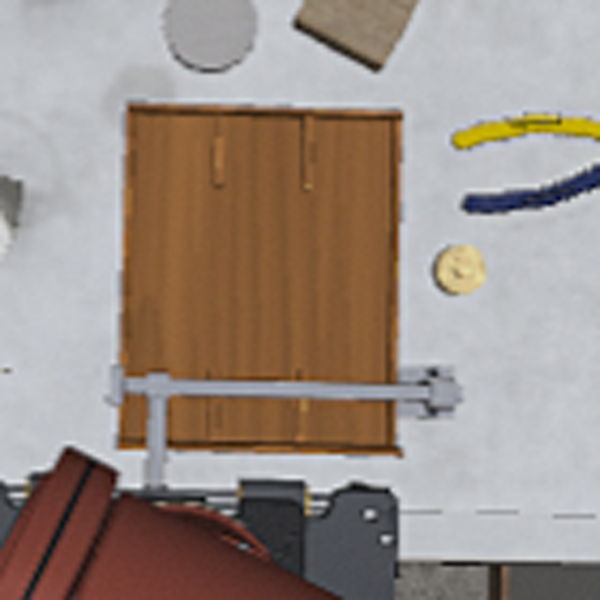

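View pics/s1c.png

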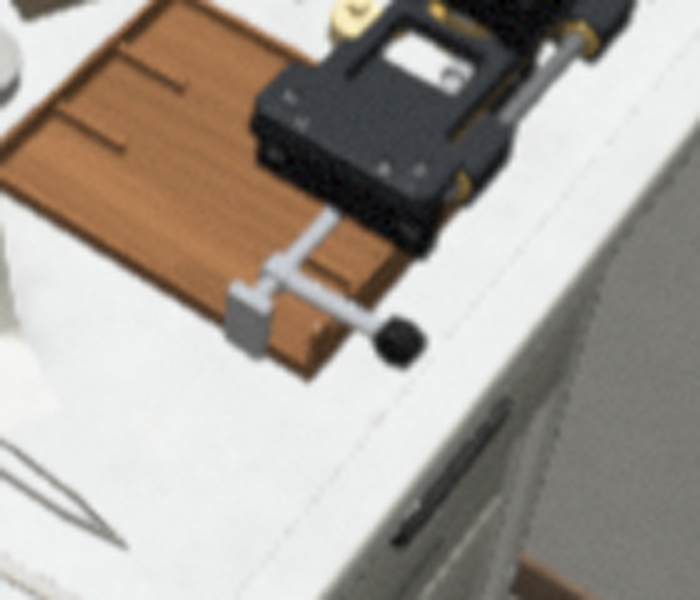

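Call:
move_arm:
  series:
    - [[0.6,-5,1,32,0],[0.6,0,0,32,0],[0.6,0,0,32,0],[0.6,0,0,20,0],[0.6,0,0,12,0],[0.6,0,0,0,0]]

```text
time: 3.28
eef_pos: [484.1, -139.9, 13.7]
tool_rot: [-0.001, 0.006, 1.0, 0.001]
contact_force: [0.2, 0.6, 0.1]
gripper_width: 52.5
```

```bash
python3 - <<'E'
from h import *
s=r.get_state();print(s['eef_pos'],s['contact_force'])
b=snap('scene','s2');crop(b,320,180,420,260,'s2c')
E
```

```text
[ 484.09470912 -139.90370288   13.67251022] [0.19613212 0.57621625 0.14528309]
s2c scale 7.5
```

View pics/s2c.png

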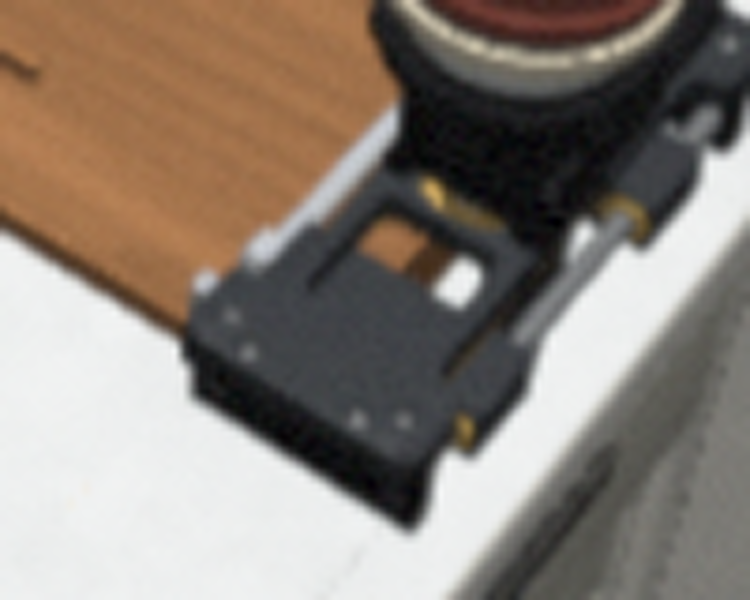

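Call:
move_arm:
  series:
    - [[0,0,0,0,0],[0,0,0,0,0],[0,0,0,0,0],[0,0,0,0,0],[0,0,0,0,0],[0,0,0,0,0]]
  squeeze: 15

```text
time: 3.83
eef_pos: [485.4, -141.0, 15.4]
tool_rot: [0.0, 0.006, 1.0, -0.0]
contact_force: [-0.3, 0.5, 0.2]
gripper_width: 20.1
```

Call:
move_arm:
  series:
    - [[0,0,0,0,0],[0,0,0,0,0],[0,0,0,0,0]]

```text
time: 4.08
eef_pos: [485.2, -140.8, 15.0]
tool_rot: [0.0, 0.006, 1.0, -0.0]
contact_force: [0.5, 0.9, 0.8]
gripper_width: 13.6
```

Call:
move_arm:
  series:
    - [[0,-0.3,0,-6.5,0],[0,-1,0,-6.4,0],[0,-1.6,0,-6.3,0],[0,-2.2,0,-6.1,0],[0,-2.8,0,-5.9,0],[0,-3.4,0,-5.5,0],[0,-3.9,0,-5.2,0],[0,-4.4,0,-4.8,0],[0,0,0,0,0],[0,0,0,0,0]]

```text
time: 4.92
eef_pos: [505.5, -141.2, 62.7]
tool_rot: [0.001, 0.006, 1.0, -0.0]
contact_force: [-3.6, 1.3, 7.6]
gripper_width: 13.8
```

```bash
python3 - <<'E'
from h import *
s=r.get_state();print(s['eef_pos'],s['contact_force'],s['gripper_width'])
b=snap('scene','s3');crop(b,320,160,420,240,'s3c')
E
```

```text
[ 505.54105944 -141.24747339   62.65748109] [-3.63943666  1.34466576  7.56232843] 13.827404126419967
s3c scale 7.5
```

View pics/s3c.png

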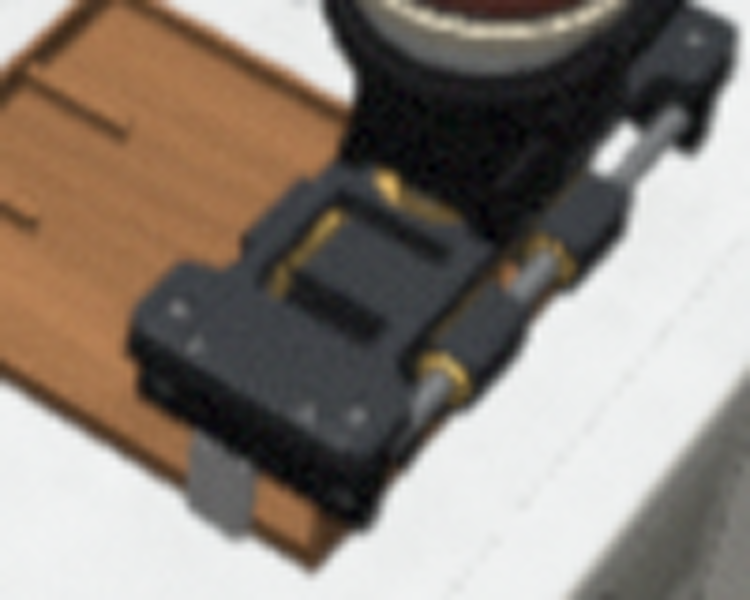

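Call:
move_arm:
  series:
    - [[0,0,-6,0,0],[0,0,-12,0,0],[0,0,-12,0,0],[0,0,-12,0,0],[0,0,-12,0,0],[0,0,-12,0,0],[0,0,-12,0,0],[0,0,-12,0,0],[0,0,-12,0,0],[0,0,-12,0,0],[0,0,-12,0,0],[0,0,-11,0,0],[0,0,-4,0,0],[0,0,0,0,0],[0,0,0,0,0]]

```text
time: 6.22
eef_pos: [502.5, -281.8, 60.8]
tool_rot: [-0.0, 0.006, 1.0, 0.001]
contact_force: [0.9, 2.9, 2.0]
gripper_width: 13.7
```

```bash
python3 - <<'E'
from h import *
s=r.get_state();print(s['eef_pos'],s['contact_force'],s['gripper_width'])
b=snap('scene','s4');crop(b,320,130,440,230,'s4c')
b=snap('top','t4');crop(b,280,130,420,270,'t4c')
E
```

```text
[ 502.54967608 -281.84773389   60.83656031] [0.86451329 2.90178709 2.00407316] 13.700797923388675
s4c scale 6.0
t4c scale 4.285714285714286
```

View pics/s4c.png

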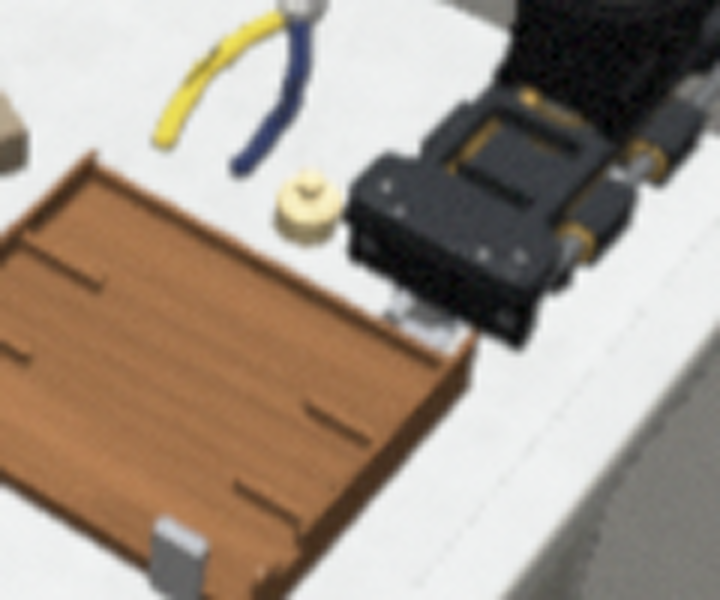

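View pics/t4c.png

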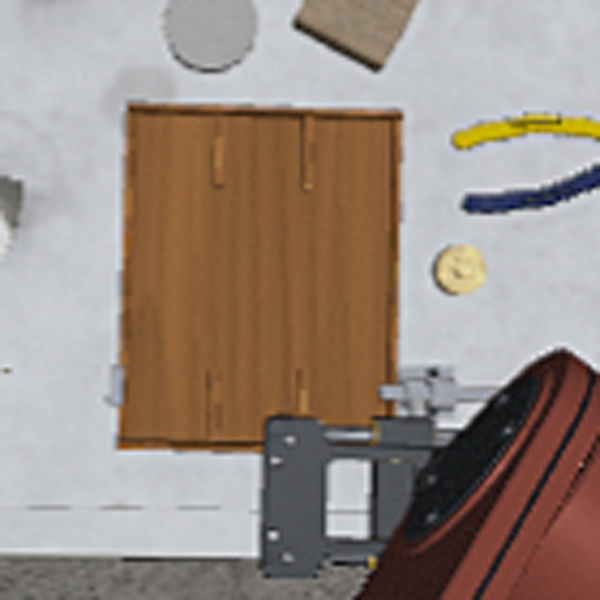

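Call:
move_arm:
  series:
    - [[0.4,0,0,0,0],[0.4,0,0,0,0],[0.4,0,0,0,0],[0.4,0,0,0,0],[0.4,0,0,0,0],[0.4,0,0,-10,0],[0.4,0,0,-25,0],[0.4,0,0,-25,0],[0.4,0,20,0,0],[0.4,-7,33,0,0],[0.4,-7,33,0,0],[0.4,-7,33,0,0],[0.4,-7,33,0,0],[0.4,-7,33,0,0],[0.4,-7,33,0,0],[0.4,-7,33,0,0],[0.4,-7,33,0,0],[0.4,-7,33,0,0],[0.4,-7,33,0,0],[0.4,-7,33,0,-0.34]]

```text
time: 7.98
eef_pos: [585.0, 101.7, 122.7]
tool_rot: [0.001, -0.009, 1.0, -0.0]
contact_force: [0.6, -1.5, -0.5]
gripper_width: 34.8
```

```bash
python3 - <<'E'
from h import *
s=r.get_state();print(s['eef_pos'],s['tool_rot'],s['contact_force'],s['gripper_width'])
b=snap('scene','s5');crop(b,220,130,440,290,'s5c')
b=snap('top','t5');crop(b,200,130,420,270,'t5c')
E
```

```text
[585.04239614 101.718059   122.68934511] [ 5.56146681e-04 -8.73651757e-03  9.99961680e-01 -4.78655879e-05] [ 0.59357012 -1.53425911 -0.52333427] 34.763624219387495
s5c scale 3.6363636363636362
t5c scale 3.6363636363636362
```

View pics/s5c.png

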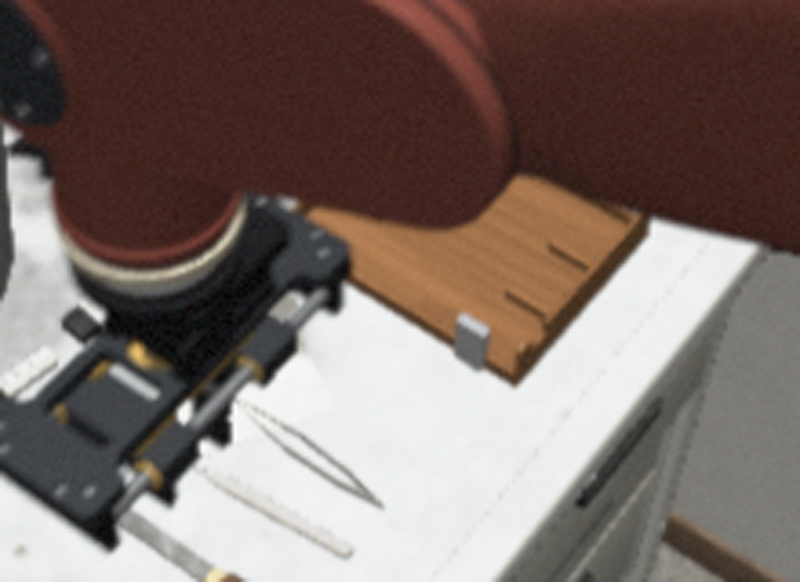

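View pics/t5c.png

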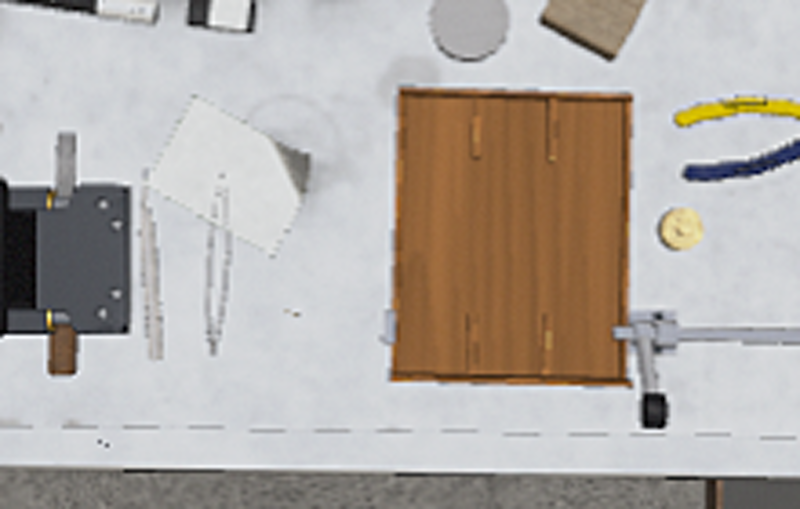

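Call:
move_arm:
  series:
    - [[0.4,0,-1.5,30,0],[0.4,0,0,35,0],[0.4,0,0,30,0],[0.4,0,0,15,0],[0.4,0,0,8,0],[0.4,0,0,0,0],[0,0,0,0,0],[0,0,0,0,0],[0,0,0,0,0],[0,0,0,0,0],[0,0,0,0,0],[0,0,0,0,0],[0,0,0,0,0]]
  squeeze: 40

```text
time: 9.17
eef_pos: [585.5, 98.5, 4.4]
tool_rot: [0.001, -0.009, 1.0, -0.0]
contact_force: [2.0, -1.0, 3.0]
gripper_width: 10.8
```

Call:
move_arm:
  series:
    - [[0,0,0,0,0],[0,0,0,-5,0],[0,0,0,-15,0],[0,0,0,-20,0],[0,0,0,-20,0],[0,0,0,-10,0],[0,0,0,0,0],[0,0,0,0,0]]

```text
time: 9.83
eef_pos: [584.7, 98.6, 73.6]
tool_rot: [0.0, -0.009, 1.0, 0.0]
contact_force: [0.1, 0.2, -2.2]
gripper_width: 10.7
```

```bash
python3 - <<'E'
from h import *
s=r.get_state();print(s['eef_pos'],s['tool_rot'],s['contact_force'],s['torque'],s['gripper_width'])
b=snap('scene','s6');crop(b,180,170,340,290,'s6c')
b=snap('top','t6');crop(b,180,130,300,250,'t6c')
E
```

```text
[584.66952893  98.57130408  73.60829871] [ 2.39258713e-04 -8.76327106e-03  9.99961573e-01  3.34621577e-05] [ 0.12559864  0.20003422 -2.18440592] [-0.05340989  0.02448558 -0.01100019] 10.72900977273753
s6c scale 5.0
t6c scale 5.0
```

View pics/s6c.png

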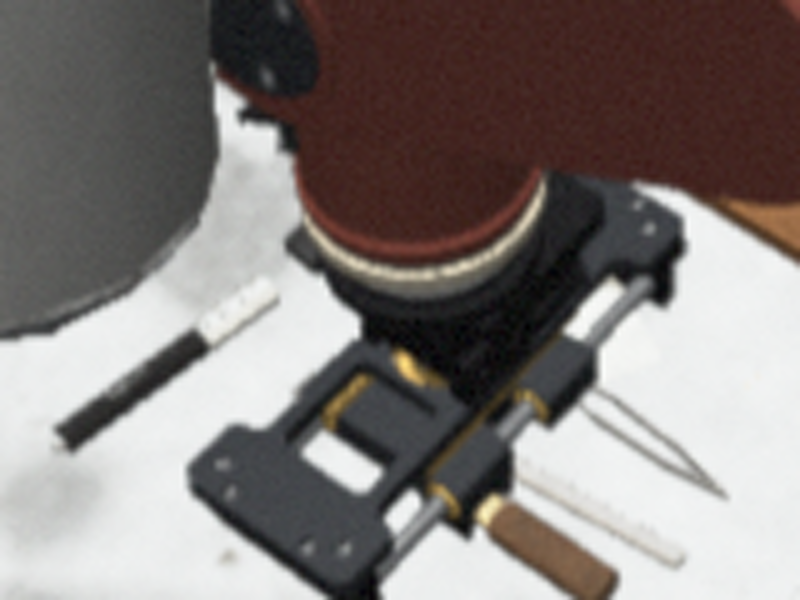

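View pics/t6c.png

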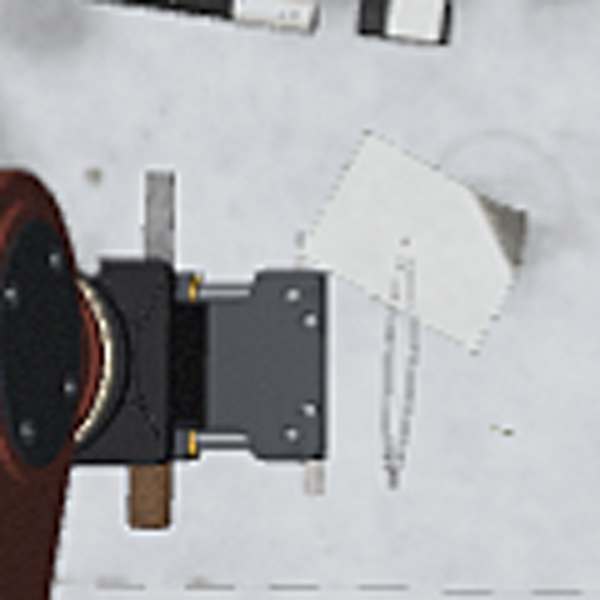

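```bash
python3 - <<'E'
from h import *
np.set_printoptions(precision=1,suppress=True)
for z1 in (60,70,80,90): print(z1,px2w('top',212,164.3,z1),px2w('top',210,235.4,z1+5), px2w('scene',180+610/5,170+590/5,z1))
E
```

```text
60 [674.7 100.6  60. ] [512.5  99.   65. ] [519.5  89.9  60. ]
70 [673.5  97.9  70. ] [513.2  96.3  75. ] [516.   93.9  70. ]
80 [672.3  95.2  80. ] [514.   93.6  85. ] [512.5  97.8  80. ]
90 [671.1  92.5  90. ] [514.7  90.9  95. ] [509.  101.8  90. ]
```

Call:
move_arm:
  series:
    - [[0,0,-10,0,0.34],[0,-2,-25,0,0],[0,-2,-25,0,0],[0,-2,-25,0,0],[0,-2,-25,0,0],[0,-2,-25,0,0],[0,-2,-25,0,0],[0,-2,-25,0,0],[0,-2,-25,0,0],[0,-2,-25,0,0],[0,-4,-15,0,0],[0,0,0,10,0],[0,0,0,15,0],[0,0,0,10,0],[0,0,0,0,0]]

```text
time: 11.18
eef_pos: [601.1, -150.1, 34.6]
tool_rot: [-0.003, 0.006, 1.0, 0.001]
contact_force: [-1.5, -0.5, -1.6]
gripper_width: 11.0
```

```bash
python3 - <<'E'
from h import *
s=r.get_state();print(s['eef_pos'],s['tool_rot'],s['contact_force'],s['torque'],s['gripper_width'])
b=snap('scene','s7');crop(b,260,130,420,250,'s7c')
b=snap('top','t7');crop(b,280,130,400,250,'t7c')
E
```

```text
[ 601.13323106 -150.09242183   34.58880557] [-0.00307343  0.00615732  0.99997544  0.00132372] [-1.54248355 -0.47975934 -1.56060973] [ 0.04898885  0.05579253 -0.06496606] 11.007937011174363
s7c scale 5.0
t7c scale 5.0
```

View pics/s7c.png

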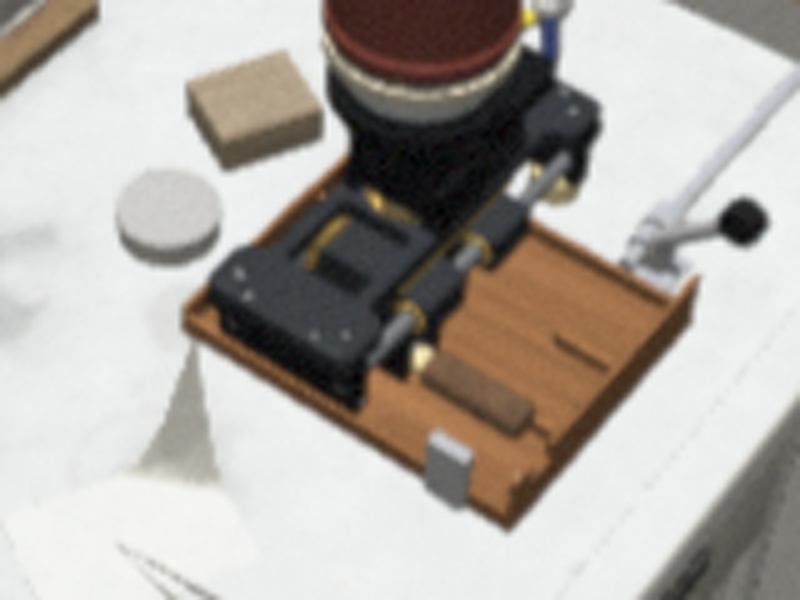

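View pics/t7c.png

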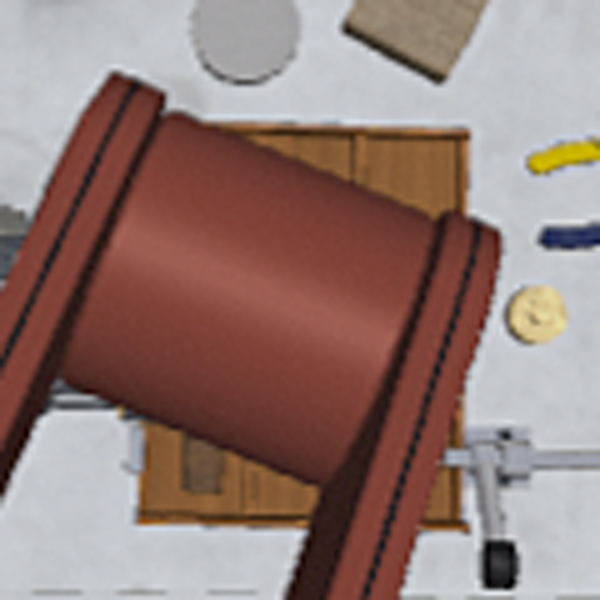

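Call:
move_arm:
  series:
    - [[0,0,0,8,0],[0,0,0,7,0],[0,0,0,4,0],[0,0,0,3,0],[0,0,0,2,0],[0,0,0,1,0],[0,0,0,0,0],[0,0,0,0,0]]

```text
time: 11.95
eef_pos: [604.1, -151.8, 13.8]
tool_rot: [0.0, 0.006, 1.0, -0.0]
contact_force: [0.1, -0.8, -0.9]
gripper_width: 10.8
```

Call:
move_arm:
  series:
    - [[0,0,0,2,0],[0,0,0,2,0],[0,0,0,1,0],[0,0,0,1,0],[0,0,0,0,0],[0,0,0,0,0]]

```text
time: 12.45
eef_pos: [604.2, -151.8, 8.2]
tool_rot: [0.0, 0.006, 1.0, -0.0]
contact_force: [-1.2, 1.2, 4.1]
gripper_width: 10.9
```

Call:
move_arm:
  series:
    - [[0.21,0,0,0,0],[0.21,0,0,0,0],[0.21,0,0,0,0],[0.21,0,0,-3,0],[0.21,0,0,-6,0],[0.21,0,0,-12,0],[0.3,0,0,-25,0],[0.4,0,0,-30,0],[0.4,0,20,0,0],[0.4,0,35,0,0],[0.4,0,35,0,0],[0.4,0,35,0,0],[0.4,0,35,0,0],[0.4,0,20,0,0],[0.4,0,10,0,0],[0.4,0,0,0,0]]

```text
time: 13.78
eef_pos: [606.6, 40.2, 84.7]
tool_rot: [0.001, 0.005, 1.0, 0.0]
contact_force: [-0.4, -0.4, -0.4]
gripper_width: 35.3
```

```bash
python3 - <<'E'
from h import *
s=r.get_state();print(s['eef_pos'],s['tool_rot'],s['contact_force'],s['torque'],s['gripper_width'])
b=snap('top','t8');crop(b,200,130,420,270,'t8c')
crop(b,225,155,275,245,'t8d');crop(b,295,145,355,245,'t8e')
E
```

```text
[606.58909407  40.19899423  84.69479818] [6.77279869e-04 4.65991908e-03 9.99988910e-01 7.92904342e-05] [-0.42249006 -0.35298241 -0.42931515] [-0.0532336  -0.01038676 -0.01312011] 35.274265035242735
t8c scale 3.6363636363636362
t8d scale 6.666666666666667
t8e scale 6.0
```

View pics/t8c.png

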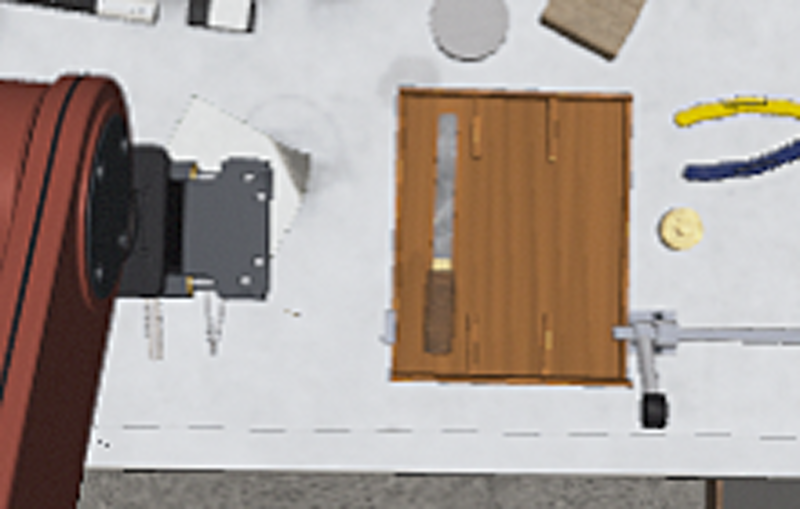

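View pics/t8e.png

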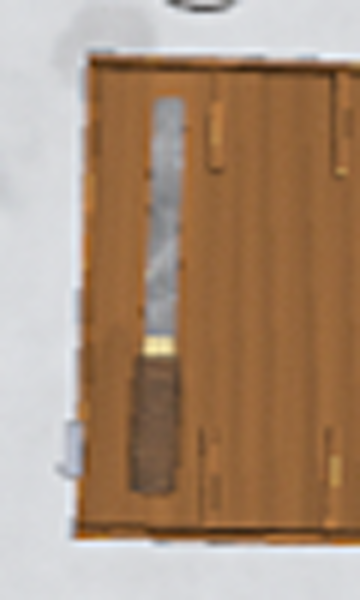

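Call:
move_arm:
  series:
    - [[0.4,20.5,2.5,0,0],[0.4,0,0,10,-1.1],[0.4,0,0,25,0],[0.4,0,0,25,0],[0.4,0,0,14,0],[0.4,0,0,8,0],[0.4,0,0,0,0],[0.4,0,0,0,0]]

```text
time: 14.5
eef_pos: [586.4, 39.9, 2.1]
tool_rot: [0.0, -0.041, 0.999, -0.0]
contact_force: [0.1, 0.4, -0.7]
gripper_width: 34.6
```

Call:
move_arm:
  series:
    - [[0.4,0,2.5,0,0],[0,0,0,0,0],[0,0,0,0,0],[0,0,0,0,0],[0,0,0,0,0],[0,0,0,0,0],[0,0,0,0,0],[0,0,0,0,0],[0,0,0,0,0]]
  squeeze: 30

```text
time: 15.25
eef_pos: [585.6, 43.5, 1.6]
tool_rot: [0.0, -0.042, 0.999, 0.0]
contact_force: [-1.6, 0.9, 0.7]
gripper_width: 8.2
```

Call:
move_arm:
  series:
    - [[0,0,0,0,0],[0,0,0,-5,0],[0,0,0,-15,0],[0,0,0,-20,0],[0,0,0,-20,0],[0,0,0,-5,0],[0,0,0,0,0],[0,0,0,0,0]]

```text
time: 15.92
eef_pos: [585.4, 43.5, 66.4]
tool_rot: [0.0, -0.042, 0.999, -0.0]
contact_force: [-0.5, -0.5, -0.6]
gripper_width: 8.3
```

```bash
python3 - <<'E'
from h import *
s=r.get_state();print(s['eef_pos'],s['tool_rot'],s['contact_force'],s['torque'],s['gripper_width'])
b=snap('scene','s9');crop(b,200,170,340,275,'s9c')
b=snap('top','t9');crop(b,200,140,300,250,'t9c')
E
```

```text
[585.44814261  43.488069    66.35995132] [ 1.03233678e-04 -4.18788682e-02  9.99122690e-01 -1.21483807e-05] [-0.52737598 -0.51276605 -0.55975815] [0.06213861 0.02320444 0.00534509] 8.314568590792573
s9c scale 5.714285714285714
t9c scale 5.454545454545454
```

View pics/s9c.png

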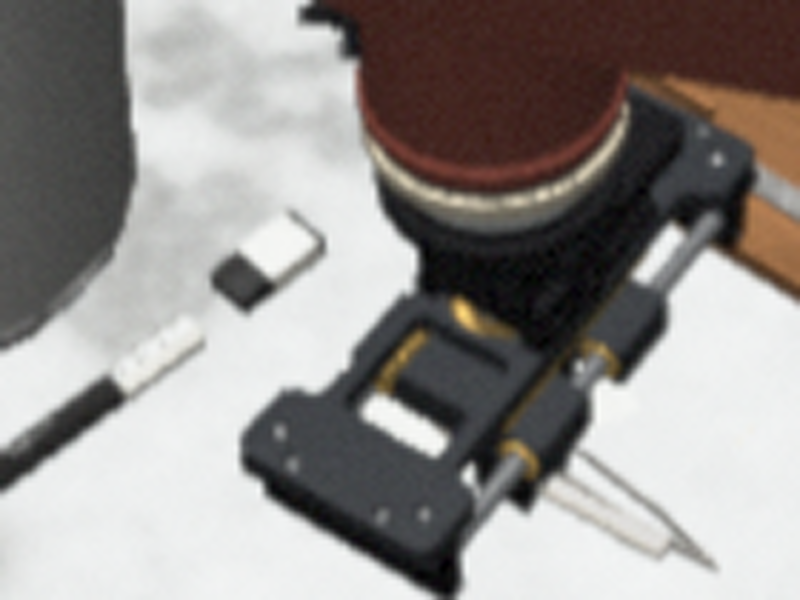

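View pics/t9c.png

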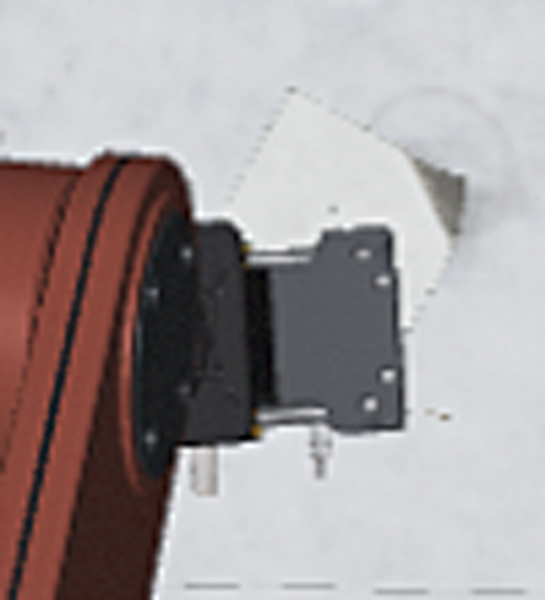

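```bash
python3 - <<'E'
from h import *
np.set_printoptions(precision=1,suppress=True)
for z in (50,60,70,80): print(z,px2w('top',237.2,230.2,z),px2w('scene',314.6,267.1,z))
E
```

```text
50 [524.5  40.6  50. ] [532.4  33.6  50. ]
60 [525.1  38.7  60. ] [528.8  38.3  60. ]
70 [525.7  36.7  70. ] [525.2  42.9  70. ]
80 [526.2  34.8  80. ] [521.5  47.5  80. ]
```

Call:
move_arm:
  series:
    - [[0,0,-10,0,1.1],[0,-2,-25,0,0],[0,-2,-25,0,0],[0,-2,-25,0,0],[0,-2,-25,0,0],[0,-3,-25,0,0],[0,-3,-25,0,0],[0,-3,-25,0,0],[0,-3,-25,0,0],[0,-3,-20,0,0],[0,-2,-10,0,0],[0,0,0,10,0],[0,0,0,15,0],[0,0,0,10,0],[0,0,0,5,0],[0,0,0,0,0],[0,0,0,0,0]]

```text
time: 17.43
eef_pos: [608.2, -195.7, 25.9]
tool_rot: [-0.001, 0.006, 1.0, 0.0]
contact_force: [0.6, 0.1, -0.0]
gripper_width: 8.2
```

```bash
python3 - <<'E'
from h import *
s=r.get_state();print(s['eef_pos'],s['tool_rot'],s['contact_force'],s['torque'],s['gripper_width'])
b=snap('scene','s10');crop(b,280,130,420,235,'s10c')
E
```

```text
[ 608.22807341 -195.69316524   25.91772013] [-6.11532877e-04  5.59479523e-03  9.99984104e-01  3.39590057e-04] [ 0.61435303  0.07164512 -0.04480313] [0.02493433 0.06447133 0.00076921] 8.202085471932305
s10c scale 5.714285714285714
```

View pics/s10c.png

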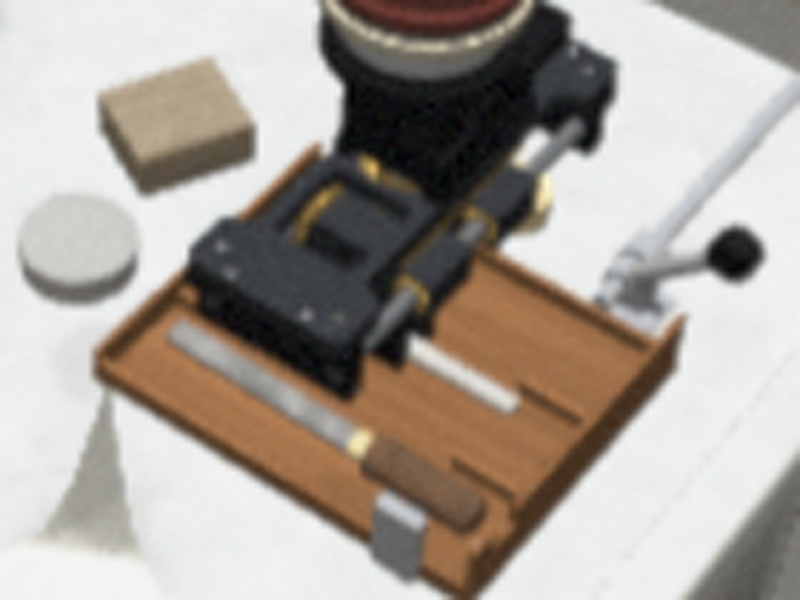

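Call:
move_arm:
  series:
    - [[0,2,0,8,0],[0,0,0,6,0],[0,0,0,3,0],[0,0,0,1,0],[0,0,0,1,0],[0,0,0,0.8,0],[0,0,0,0,0],[0,0,0,0,0]]

```text
time: 18.15
eef_pos: [606.7, -196.8, 7.0]
tool_rot: [0.0, 0.006, 1.0, -0.0]
contact_force: [0.0, -0.3, -1.3]
gripper_width: 8.3
```

Call:
move_arm:
  series:
    - [[0,0,0,0.7,0],[0,0,0,0.7,0],[0,0,0,0,0],[0,0,0,0,0]]

```text
time: 18.48
eef_pos: [606.8, -196.8, 5.6]
tool_rot: [0.0, 0.006, 1.0, -0.0]
contact_force: [1.8, 0.9, 1.1]
gripper_width: 8.2
```

Call:
move_arm:
  series:
    - [[0.22,0,0,0,0],[0.22,0,0,0,0],[0.22,0,0,0,0],[0.22,0,0,-2,0],[0.22,0,0,-6,0],[0.22,0,0,-12,0],[0.3,0,0,-25,0],[0.4,0,0,-30,0],[0.4,2,20,0,0],[0.4,3,35,0,0],[0.4,3,35,0,0],[0.4,3,35,0,0],[0.4,3,35,0,0],[0.4,3,20,0,0],[0.4,3,15,0,0.22],[0.4,0,0,0,0],[0.4,0,0,0,0]]

```text
time: 19.9
eef_pos: [589.4, -1.0, 81.6]
tool_rot: [0.001, 0.015, 1.0, -0.0]
contact_force: [-0.5, 0.2, -0.7]
gripper_width: 35.1
```

```bash
python3 - <<'E'
from h import *
s=r.get_state();print(s['eef_pos'],s['tool_rot'],s['contact_force'],s['torque'],s['gripper_width'])
b=snap('top','t11');crop(b,210,140,390,250,'t11c')
b=snap('scene','s11');crop(b,240,150,400,270,'s11c')
E
```

```text
[589.42708711  -0.96912477  81.62561907] [ 7.67926610e-04  1.45415096e-02  9.99893936e-01 -2.67825763e-04] [-0.50304644  0.16176293 -0.74264823] [ 0.01272203  0.01903525 -0.03100117] 35.0563593209384
t11c scale 4.444444444444445
s11c scale 5.0
```

View pics/t11c.png

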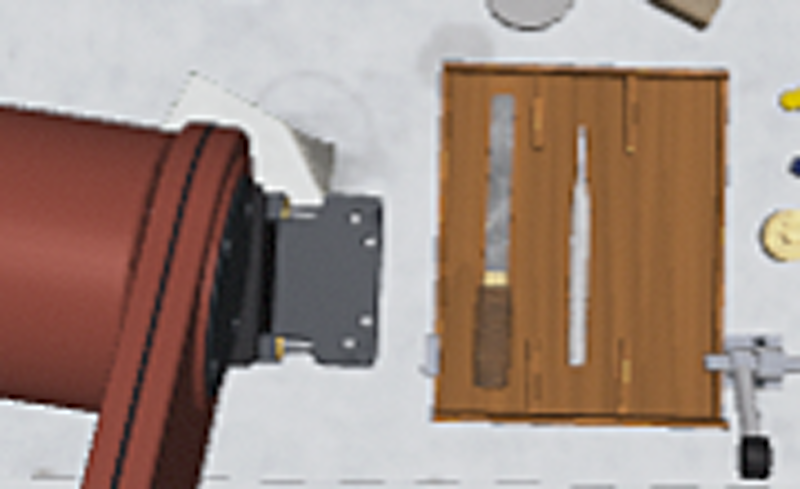

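View pics/s11c.png

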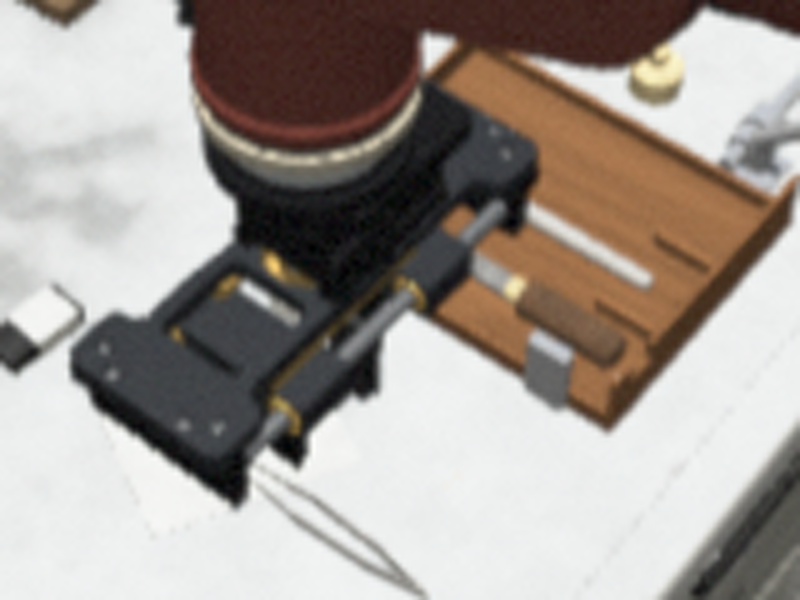

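Call:
move_arm:
  series:
    - [[0.4,0,0,25,0],[0.4,0,0,25,0],[0.4,0,0,18,0],[0.4,0,0,10,0],[0.4,0,0,2,0],[0.4,0,0,0,0],[0,0,0,0,0],[0,0,0,0,0],[0,0,0,0,0],[0,0,0,0,0],[0,0,0,0,0],[0,0,0,0,0],[0,0,0,0,0],[0,0,0,0,0]]
  squeeze: 20

```text
time: 21.17
eef_pos: [589.2, -1.6, 0.6]
tool_rot: [0.0, 0.016, 1.0, -0.0]
contact_force: [-0.2, -1.0, 1.5]
gripper_width: 11.7
```

Call:
move_arm:
  series:
    - [[0,0,0,0,0],[0,0,0,-5,0],[0,0,0,-15,0],[0,0,0,-20,0],[0,0,0,-20,0],[0,0,0,-5,0],[0,0,0,0,0],[0,0,0,0,0]]

```text
time: 21.83
eef_pos: [588.8, -1.4, 65.1]
tool_rot: [0.0, 0.016, 1.0, 0.0]
contact_force: [0.0, -0.0, -0.3]
gripper_width: 11.5
```

```bash
python3 - <<'E'
from h import *
s=r.get_state();print(s['eef_pos'],s['tool_rot'],s['contact_force'],s['torque'],s['gripper_width'])
b=snap('scene','s12');crop(b,240,170,360,260,'s12c')
b=snap('top','t12');crop(b,220,140,320,250,'t12c')
E
```

```text
[588.76932353  -1.4030035   65.09791221] [1.89660580e-05 1.56651796e-02 9.99877293e-01 2.46067276e-05] [ 0.04791587 -0.04853557 -0.34935155] [-0.00283953 -0.01677529 -0.02596731] 11.512435658388814
s12c scale 6.666666666666667
t12c scale 5.454545454545454
```

View pics/s12c.png

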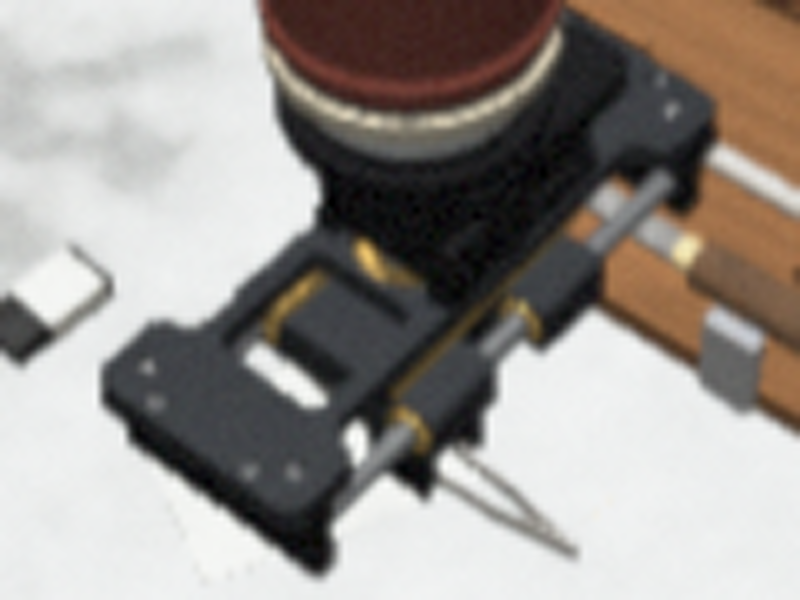

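View pics/t12c.png

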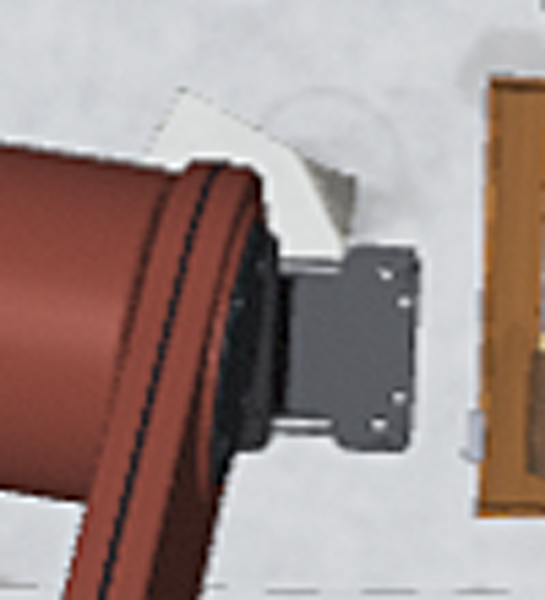

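```bash
python3 - <<'E'
from h import *
np.set_printoptions(precision=1,suppress=True)
for z in (55,62,69,75): print(z,px2w('scene',326.2,252.8,z), w2px('top',(530,-1,z)))
E
```

```text
55 [532.4  -5.4  55. ] (np.float64(255.00888527339498), np.float64(228.2405096937136))
62 [529.9  -1.8  62. ] (np.float64(254.54885415163454), np.float64(228.39468853790305))
69 [527.3   1.8  69. ] (np.float64(254.08109617041993), np.float64(228.55145471584416))
75 [525.1   4.9  75. ] (np.float64(253.67386237801256), np.float64(228.68793468836458))
```

Call:
move_arm:
  series:
    - [[0,0,-10,0,-0.22],[0,-2,-25,0,0],[0,-2,-25,0,0],[0,-2,-25,0,0],[0,-2,-25,0,0],[0,-3,-25,0,0],[0,-3,-25,0,0],[0,-3,-25,0,0],[0,-3,-25,0,0],[0,-3,-20,0,0],[0,-4,-12,0,0],[0,0,0,10,0],[0,0,0,15,0],[0,0,0,10,0],[0,0,0,5,0],[0,0,0,0,0],[0,0,0,0,0],[0,0,0,0,0]]

```text
time: 23.43
eef_pos: [613.2, -243.2, 25.7]
tool_rot: [0.0, 0.006, 1.0, -0.0]
contact_force: [0.6, 0.4, -0.4]
gripper_width: 11.5
```

```bash
python3 - <<'E'
from h import *
s=r.get_state();print(s['eef_pos'],s['tool_rot'],s['contact_force'],s['torque'],s['gripper_width'])
b=snap('scene','s13');crop(b,280,130,420,235,'s13c')
E
```

```text
[ 613.21497259 -243.24985508   25.73859272] [ 2.42585277e-04  5.64339728e-03  9.99984041e-01 -1.06102740e-04] [ 0.61301175  0.40088115 -0.35309898] [-0.0218261   0.03570406 -0.01142054] 11.462699498070286
s13c scale 5.714285714285714
```

View pics/s13c.png

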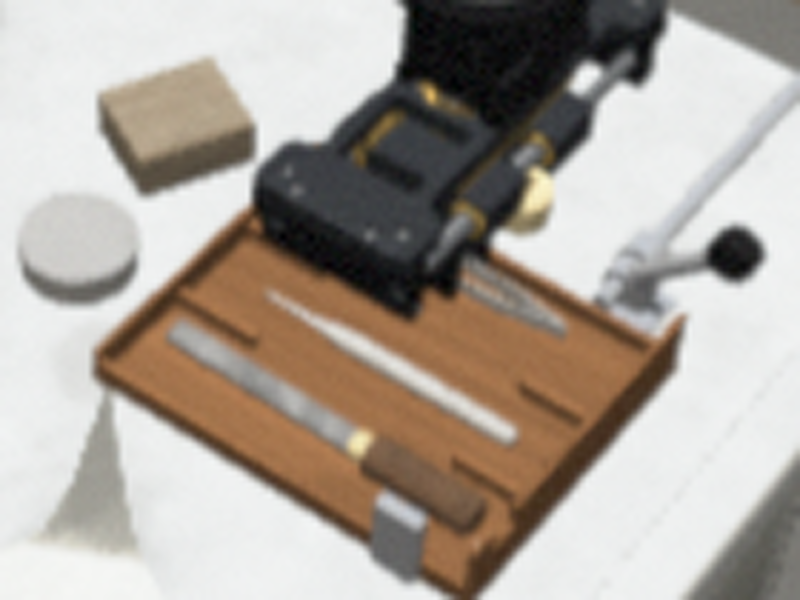

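Clear. Lower about 20 mm.

Call:
move_arm:
  series:
    - [[0,2,0,8,0],[0,0,0,6,0],[0,0,0,3,0],[0,0,0,2,0],[0,0,0,1,0],[0,0,0,0.5,0],[0,0,0,0,0],[0,0,0,0,0]]

```text
time: 24.15
eef_pos: [611.0, -243.9, 5.1]
tool_rot: [0.0, 0.006, 1.0, -0.0]
contact_force: [0.1, -1.1, -0.3]
gripper_width: 11.6
```

Call:
move_arm:
  series:
    - [[0,0,0,0.5,0],[0,0,0,0.4,0],[0,0,0,0,0],[0,0,0,0,0]]

```text
time: 24.48
eef_pos: [611.1, -243.9, 4.6]
tool_rot: [0.0, 0.006, 1.0, -0.0]
contact_force: [-1.2, 0.0, 3.9]
gripper_width: 11.3
```

Contact with the floor; release, rise and draw back.

Call:
move_arm:
  series:
    - [[0.22,0,0,0,0],[0.22,0,0,0,0],[0.22,0,0,0,0],[0.22,0,0,-2,0],[0.22,0,0,-6,0],[0.22,0,0,-12,0],[0.3,0,0,-25,0],[0.4,0,0,-30,0],[0.4,0,0,-30,0],[0.4,0,20,-20,0],[0.4,10,35,0,0],[0.4,10,35,0,0],[0.4,10,35,0,0],[0.4,10,35,0,0],[0.4,10,35,0,0],[0.4,10,35,0,0],[0.4,0,20,0,0],[0.4,0,0,0,0],[0.4,0,0,0,0]]

```text
time: 26.07
eef_pos: [554.0, 8.0, 130.0]
tool_rot: [0.001, 0.005, 1.0, -0.0]
contact_force: [0.3, -0.3, 0.6]
gripper_width: 35.0
```

```bash
python3 - <<'E'
from h import *
s=r.get_state();print(s['eef_pos'],s['contact_force'],s['joint_vel'])
b=snap('top','t14');crop(b,290,140,400,250,'t14c');crop(b,180,110,460,270,'t14d')
b=snap('scene','s14');crop(b,230,110,420,252,'s14c')
E
```

```text
[554.01456478   7.96099004 130.00280271] [ 0.32423088 -0.28368991  0.60974171] [-0.039781    0.01276025 -0.01035366 -0.00955294 -0.00440566 -0.0068549 ]
t14c scale 5.454545454545454
t14d scale 2.857142857142857
s14c scale 4.2105263157894735
```

View pics/t14c.png

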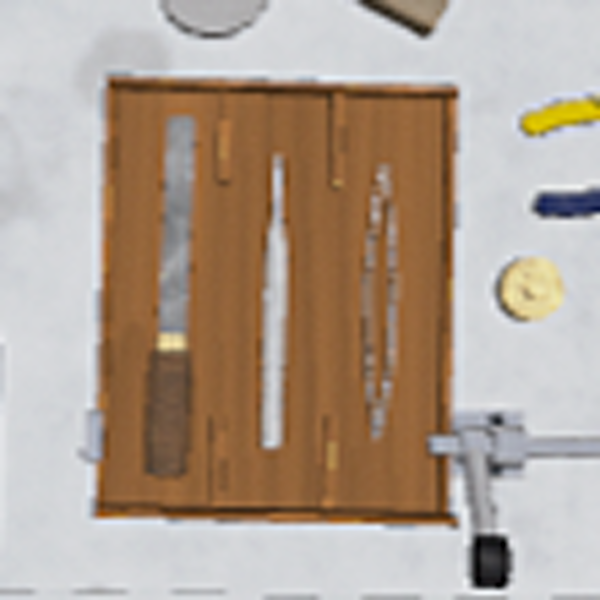

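View pics/s14c.png

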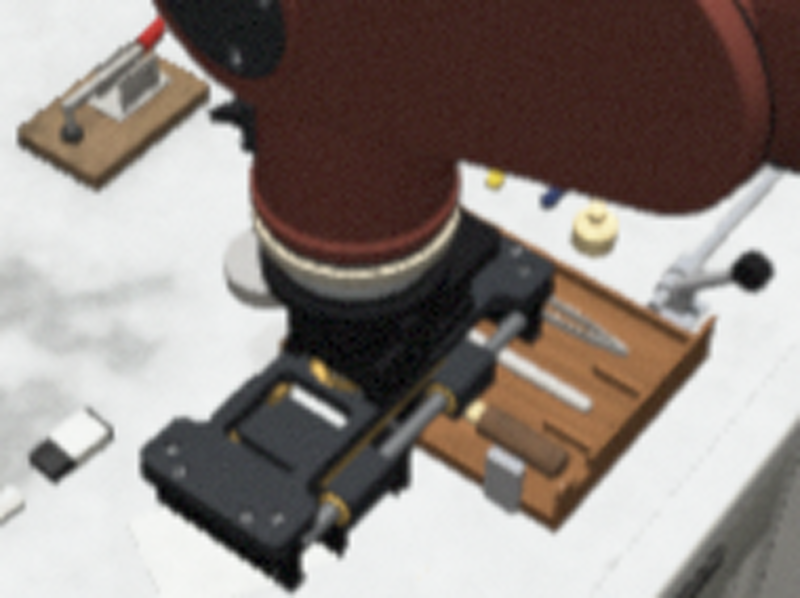

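View pics/t14d.png

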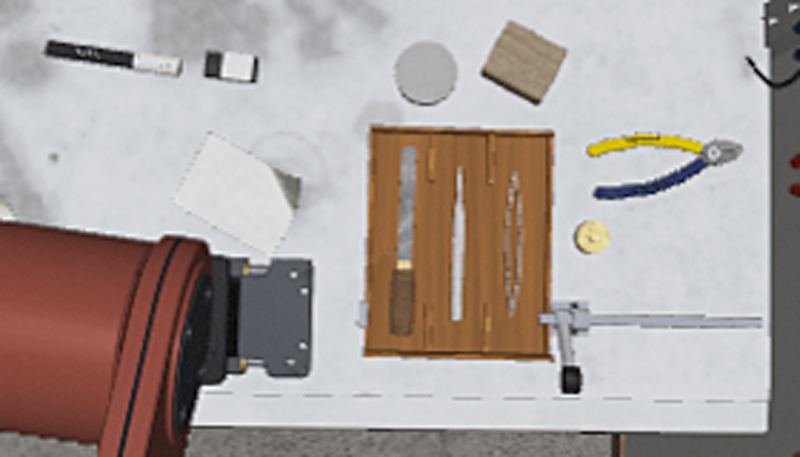

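```bash
python3 - <<'E'
from h import *
print(px2w('top',376.7,220.7,37)-px2w('top',316.8,219.8,37))
print(r.finish_job())
E
```

```text
[   0.19622705 -141.67746282    0.        ]
the job is handed in; nothing more can be done
None
```

The job is handed in, at about 26 s of the 72 s allowed. The bolt is out, and the flat file, pin vise and tweezers lie in the left, middle and right slots; no verdict was reported.

**Bolt:** I lifted the handle to about 0.8 rad with the bolt shut, then slid the bolt right. The last top picture puts it about 142 mm out (at least 125 mm needed), and the handle has stayed up.

**Tools:** Each was lowered until the wrist force showed floor contact, then released. The last top picture shows all three flat and lengthwise. The file sits about 4 mm right of its slot's centre and the tweezers about 3 mm left of theirs. I offset both on purpose so the fingers would clear the tray walls, and so the tweezers would clear the bolt tip.

**Bystanders:** All six look unmoved. The gripper is empty and clear of everything at 130 mm height.

**Disagreements:** The two cameras differed by about 3 mm sideways, well inside the tolerances. No check failed.

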